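# Stop the tapping head and close the jig with its guide plate

### The arm

A 6-joint arm with a two-finger parallel gripper is mounted at the origin on a cart in front of the work surface, level with it; the furniture and walls round the work are solid. World frame = base frame: x ahead of the robot, y to its left, z up, the work surface at z = 0. Lengths are in m, angles in rad, forces in N, time in s.
With the tool pointing down it reaches from about 0.3 to 0.825 m from the base axis. Payload 5.4 kg.
Tool frame: the origin (TCP) lies at the very end of the fingers, on their centre line; the grasp point (between the pads) lies 19 mm behind it; z points along the fingers, y is the line along which they close (so a half turn about z gives the same grasp; the last joint's range is limited). The gripper opens to 92 mm and grips with 3 to 60 N. Pads are 20 mm wide; open, the fingers measure 128 mm over their backs; the gripper's body (75 mm by 189 mm) begins 69 mm behind the grasp point.
Start: joints at [-1.396, 0.158, 1.597, -0, 1.386, -0.21], TCP at [0.216, -0.533, 0.215] pointing down, gripper open.
Joint ranges: [-2.91, 2.91], [-0.94, 2.29], [0.18, 2.7], [-1.29, 4.43], [0.17, 2.64], [-3, 3]. Speed limits (rad/s): [2.57, 2.57, 3.14, 3.14, 3.14, 3.14].

### API

Orientations are given as a rotation vector (axis times angle).
In Python, from workcell import bot gives the robot as it stands. Calls block until the motion is done:
- bot.goto(position, orientation): joint-space move of the TCP to a pose.
- bot.line_to(position, rot=None, max_speed=0.15): straight line of the TCP; rot=None keeps the orientation; max_speed is the mean speed in m/s.
- bot.set_joints(angles): joint-space move.
- bot.set_gripper(opening, newtons=None): opening from 0.0 (shut) to 1.0 (fully open); newtons is the grip in N (None keeps the last); returns when the fingers have stopped.
- bot.hold(seconds).
- bot.inverse_kinematics(position, orientation): joint angles nearest the present ones, or None.
- bot.read_camera(name): name is "scene" or "side" or "wrist"; returns a dict with "pixels" (400x640x3 uint8, blue, green, red), "fx", "fy", "cx", "cy" (pixels), "R" (3x3) and "t" (3): a world point X has camera coordinates R X + t. Camera axes: x right, y down, z forward; pixel columns grow to the right and rows downward; lengths in m; the calibration is good to about 2 mm. A picture is of the moment at which its call begins. There is no depth.
A pose or a line that the arm cannot do raises bot.MotionError and nothing moves.
- bot.job_done(): hands the job in; it is judged then, once.
Readings, each from a call of its own:
- bot.current_clock(): time.
- bot.current_joints(): joint angles.
- bot.current_joint_vel(): joint speeds.
- bot.current_effort(): joint torques, N m.
- bot.current_ee_pos(): TCP position.
- bot.current_tool_rot(): TCP orientation.
- bot.current_contact_force(): force on the tool from outside, world axes, zero at the start.
- bot.current_ft_torque(): the same for the moment, N m.
- bot.current_opening(): opening from 0.0 (shut) to 1.0 (fully open).
- bot.current_grip_force(): force on a finger pad.
Only numpy, scipy, OpenCV 4.12 (cv2) and the standard library are available. Lean on these libraries where they do the work, as an engineer would, in place of code of your own. Each camera call takes 0.05 s, during which the arm holds its last target. There are 200 camera calls.

### The job

The brass stretcher in the tapping jig is ready, so the steel guide plate can go on. First stop the motor: put the toggle on the grey control box from forward to its upright centre off, without letting it run over into reverse. Then take the guide plate by its lug and lower it over the jig's two locating pins, big hole on the big pin, until it rests flush on the jig block; let go and leave the other things on the bench where they are.

Things in the scene. Friction and masses are not known exactly. Their poses are not given: they have to be found in the camera images.
- guide_plate: Loose flat steel plate, 64 (its x) x 110 (its y) x 10 mm, 0.33 to 0.53 kg, lying on the bench: the guide plate of the tapping jig. Origin: centre of its underside, z up. A grip lug stands in its middle, two dark tap bushes (12 mm wide, 4 mm high) at y = +21.5 and -21.5 mm, two pin holes on its centre line.
- lug (a point): Middle of the plate's aluminium grip lug, 25 mm above the plate's underside. The lug is 16 mm (plate x) by 24 mm (plate y) and reaches from 10 to 40 mm above the underside: grip it across its 16 mm. Axes as the plate's.
- big_hole (a point): Mouth, in the plate's underside, of the through hole for the 10 mm pin: 11.4 mm wide, at plate y = +42 mm, with a 1 mm chamfer.
- small_hole (a point): Mouth, in the plate's underside, of the through hole for the 8 mm pin: 9.4 mm wide, at plate y = -42 mm, with a 1 mm chamfer.
- bed: Grey base of a small cross-slide table, fixed to the bench, 112 (its x) x 124 (its y) mm, a small handwheel reaching to x = -83 mm. Origin: centre of its underside on the bench, z up. On it rides the top slide, 84 x 138 mm, 34 to 48 mm above the bench, with a handwheel reaching to y = -97 mm, and on that the jig block with its pins.
- slide_middle (a point): Point fixed on the bed's axis, 74 mm above the bench, axes as the bed's: here the middle of the jig block's top would be with the slides centred. The dark steel block, 64 (x) x 110 (y) mm, 48 to 74 mm above the bench, upright sides, is locked parallel to the bed but up to 10 mm off this point in x and in y, with its slide and pins; this is not measured: look or feel for it. It does not yield.
- pin_height (a point): Point on the bed's axis at the height of the pins' tips, 90 mm above the bench. Two round steel pins stand 16 mm out of the block's top, 10 mm thick at y = +42 mm and 8 mm thick at y = -42 mm from the block's middle (x = 0), with 1.2 mm chamfers. The brass work lies below the block's top, in a pocket. Plate seated: underside 74 mm above the bench, its y along the bed's y.
- selector (a joint): Three-position toggle on the control box, rad: 0 upright = off (narrow detent, a spring pulls it in from up to about 0.15 to either side), +0.42 leaning to the box's +x = forward (where it starts, 0.38 to 0.42), -0.42 = reverse. Crests lie at about +0.22 and -0.22, beyond which it springs on to the next place; it takes 1 to 2 N at the tip.
- selector_pivot (a point): Point on the toggle's hinge axis, in the middle of the control box's lid, 52 mm above the bench; its axes are those of the box: the toggle swings in its x-z plane. The grey box, fixed to the bench, measures 97 (x) x 65 (y) x 50 mm; a fuse holder 7 mm high stands on it at x = +37 mm and a small lamp at x = -36 mm.
- selector_tip (a point): Top end of the toggle, a round steel bat, 44.5 mm from its pivot, 7 mm thick at the root, 11.6 mm thick at 36 mm from the pivot.
- tap_tin: Bystander: flat brass-coloured tin of taps, 75 x 107 x 26 mm, behind the table.
- screwdriver: Bystander: blue screwdriver, 184 mm long, near the front edge.
- oil_bottle: Bystander: small red bottle with a white cap and nozzle, 28 mm wide, 75 mm high, near the right front corner.
- side_cutters: Bystander: side cutters, 129 mm long.
- spacer_a: Bystander: brass frame stretcher, 50 x 19 x 16 mm, waiting its turn.
Mind the look-alikes: they are no part of the job. There is more than one size of the guide_plate; the one meant has the size given above.

How it is judged:
On the way, in this order (a step that is already met when the one before it is completed fails the run):
1. the toggle stands in centre off (value of joint selector between -0.1 and 0.1 rad), for 0.3 s.
2. the guide plate is brought over the jig (horizontal distance between guide_plate and bed below 0.04 m), for 0.1 s.
At the end, for the whole second after the job is handed in: The toggle is in centre off (within 0.1 rad of upright). The guide plate rests flush on the jig block, both pins in their holes: its underside 72 to 75.5 mm above the bench, level within 0.025 rad, within 16 mm of the bed's centre, its y axis along the bed's within 0.05 rad, at rest and let go (all of step 1 and z of guide_plate in the frame of bed between 0.072 and 0.0755 m and horizontal distance between guide_plate and bed below 0.016 m and angle between guide_plate's own z axis and vertical below 0.025 rad and angle between the y axis of guide_plate and the y axis of bed, either way round below 0.05 rad and linear speed of guide_plate below 0.01 m/s); the robot touches nothing.
It fails at once if the toggle runs over into reverse (value of joint selector below -0.25 rad).
It fails at once if another thing on the bench is shifted by more than 30 mm (distance of any of tap_tin, screwdriver, oil_bottle, side_cutters, spacer_a from where it was at the start of the episode above 0.03 m).
It also fails if it takes over 72 s, if anything falls off the work surface, if the arm or the gripper's body presses on something with over 40 N, if the wrist force passes 120 N, or if a joint passes its speed limit or range.

## Working session

There is one attempt and no reset: what is moved stays moved. The work goes in short steps, each a Python script; the robot and the scene stay as the last script left them, time stands still between calls to the robot, and variables do not carry over. Pictures are saved under pics/ and viewed, at most 10 in all, crops included, and the job is handed in when it is done.

```bash
ls; mkdir -p pics; cat > h.py <<'E'
import numpy as np, cv2, json, pickle
from workcell import bot
def snap(name,tag):
    c=bot.read_camera(name); cv2.imwrite(f'pics/{tag}.png',c['pixels'])
    pickle.dump({k:np.array(c[k]) for k in c},open(f'pics/{tag}.pkl','wb')); return c
def load(tag): return pickle.load(open(f'pics/{tag}.pkl','rb'))
def ray(c,u,v):
    R,t=np.array(c['R']),np.array(c['t']); d=R.T@np.array([(u-c['cx'])/c['fx'],(v-c['cy'])/c['fy'],1.]); return -R.T@t,d/np.linalg.norm(d)
def onz(c,u,v,z):
    o,d=ray(c,u,v); return o+d*(z-o[2])/d[2]
def tri(*obs):
    A=np.zeros((3,3));b=np.zeros(3);rs=[ray(*o) for o in obs]
    for o,d in rs:
        P=np.eye(3)-np.outer(d,d);A+=P;b+=P@o
    X=np.linalg.solve(A,b); return X,[np.linalg.norm((np.eye(3)-np.outer(d,d))@(X-o)) for o,d in rs]
def proj(c,X):
    p=np.array(c['R'])@np.array(X)+np.array(c['t']); return np.array([c['fx']*p[0]/p[2]+c['cx'],c['fy']*p[1]/p[2]+c['cy']])
E
python3 - <<'E'
from h import *
a=snap('scene','s1');b=snap('side','d1');w=snap('wrist','w1')
for c in(a,b,w): print(c['fx'],(-np.array(c['R']).T@c['t']).round(3),np.array(c['R'])[2].round(2))
print(bot.current_clock(),bot.current_tool_rot())
E
```

```text
pics
414.75325829884156 [-0.191  0.607  0.517] [ 0.76 -0.47 -0.45]
389.0163916471605 [0.337 0.873 0.759] [ 0.22 -0.72 -0.66]
319.9926409744837 [ 0.283 -0.508  0.384] [-0.24 -0.09 -0.97]
0.15 [-3.08221139e+00 -6.00461189e-01 -7.14127786e-05]
```

View pics/s1.png

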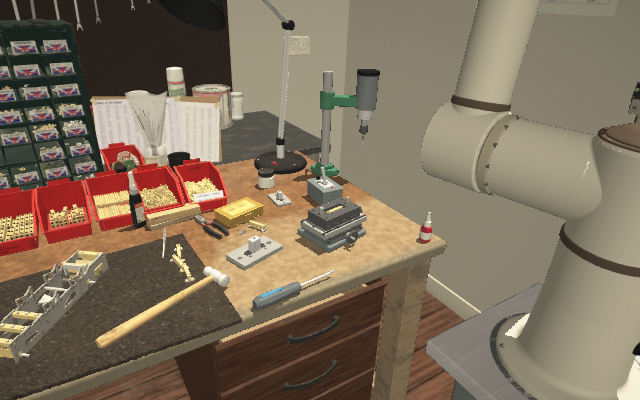

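View pics/d1.png

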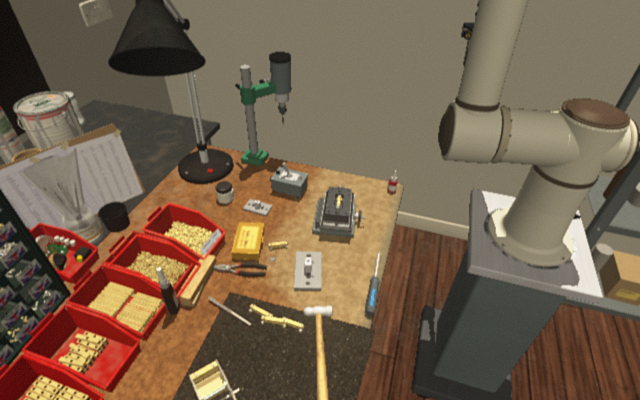

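The scene picture shows two plates with lugs: a large one at scene (254,250) / side (308,270), and a small one at scene (280,198) / side (257,207). The jig is at scene (334,222) / side (338,212), and the control box at scene (324,192) / side (289,182) with the drill press close behind it. The spare small plate is the look-alike.

```bash
python3 - <<'E'
from h import *
s,d=load('s1'),load('d1')
for n,p,q in [('plateL lug top',(254,240),(308,258)),('small',(280,198),(257,207)),('jig',(334,212),(339,197)),('box',(324,186),(289,175)),('bottle',(426,232),(392,183)),('tin',(240,210),(249,240)),('drillbase',(325,172),(255,157))]:
    X,e=tri((s,*p),(d,*q)); print(n,X.round(3),np.round(e,3))
a=cv2.resize(s['pixels'][160:280,200:380],None,fx=4.4,fy=4.4,interpolation=2)
cv2.imwrite('pics/c1.png',a)
E
```

```text
plateL lug top [0.529 0.301 0.036] [0.006 0.006]
small [0.739 0.133 0.002] [0. 0.]
jig [0.509 0.103 0.068] [0.01 0.01]
box [0.684 0.02  0.043] [0.006 0.006]
bottle [ 0.387 -0.076  0.019] [0.003 0.003]
tin [0.699 0.268 0.017] [0.001 0.001]
drillbase [ 0.848 -0.09   0.001] [0.003 0.003]
```

```bash
python3 - <<'E'
from h import *
s,d=load('s1'),load('d1')
for n,p,q in [('lamp',(200,8),(155,30)),('lampjoint',(289,25),(180,5)),('drill chuck',(363,135),(283,120)),('drill motor top',(368,72),(280,55))]:
    X,e=tri((s,*p),(d,*q)); print(n,X.round(3),np.round(e,3))
for i,p in enumerate([(0.5,0.0,0.27),(0.5,0.2,0.27)]):
    bot.goto(p,(np.pi,0,0)); w=snap('wrist',f'w{i+2}')
    print(bot.current_clock(),bot.current_ee_pos(),-w['R'].__array__().T@w['t'],bot.current_joints().round(2) if hasattr(bot.current_joints(),'round') else bot.current_joints())
E
```

```text
lamp [0.838 0.272 0.501] [0.023 0.023]
lampjoint [ 1.002 -0.048  0.45 ] [0.022 0.022]
drill chuck [ 0.767 -0.162  0.129] [0.007 0.007]
drill motor top [ 0.777 -0.177  0.321] [0.004 0.004]
2.375 [ 0.50002735 -0.00067661  0.26989565] [ 0.57253665 -0.00252876  0.44027664] [-0.24 -0.07  1.73 -0.    1.49  1.33]
3.2417 [0.50039822 0.1985691  0.26995852] [0.57275057 0.19722978 0.44030523] [ 0.15  0.03  1.63 -0.    1.49  1.73]
```

View pics/w2.png

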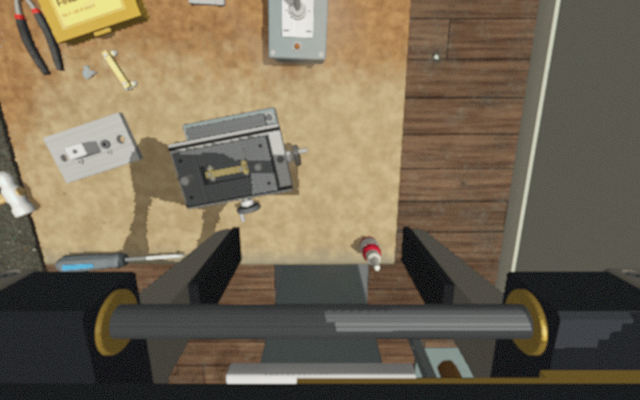

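View pics/w3.png

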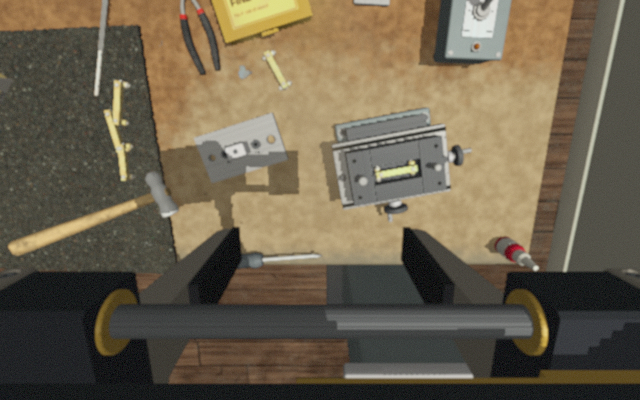

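Wrist views. In w3 the jig block is around (395,172), with pins near (362,180) and (432,167), handwheels at (457,155) and (395,210). The big plate is around (240,148), and it is the only 110 mm plate; the box is at the top near (478,25), and the small plate is only just visible at (372,0). Next I'll enlarge the jig and plate in both views, and take box views from further ahead.

```bash
python3 - <<'E'
from h import *
for i,p in enumerate([(0.60,0.06,0.27),(0.60,-0.03,0.25)]):
    bot.goto(p,(np.pi,0,0)); w=snap('wrist',f'w{i+4}')
    print(bot.current_clock(),bot.current_ee_pos())
def cr(t,u,v,w=133,h=100):
    c=load(t)['pixels'][v:v+h,u:u+w]; return cv2.resize(c,(400,300),interpolation=cv2.INTER_CUBIC)
a=np.vstack([np.hstack([cr('w2',165,100),cr('w3',330,100)]),np.hstack([cr('w2',30,95),cr('w3',180,95)])])
cv2.imwrite('pics/m1.png',a)
a,b=load('w4')['pixels'],load('w5')['pixels']
cv2.imwrite('pics/m2.png',np.vstack([a[:240],b[:240]]))
E
```

```text
4.0167 [0.59937453 0.06103075 0.2701282 ]
4.525 [ 0.59985202 -0.02850301  0.2504752 ]
```

View pics/m1.png

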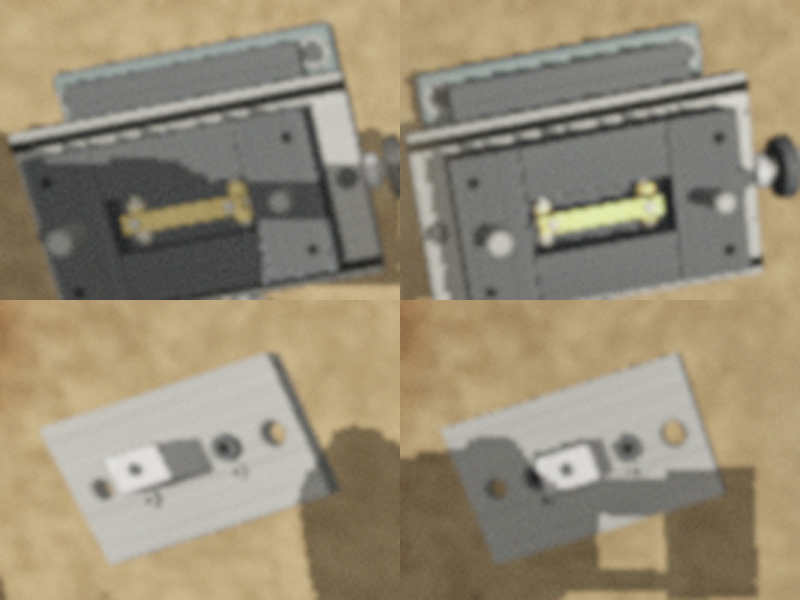

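View pics/m2.png

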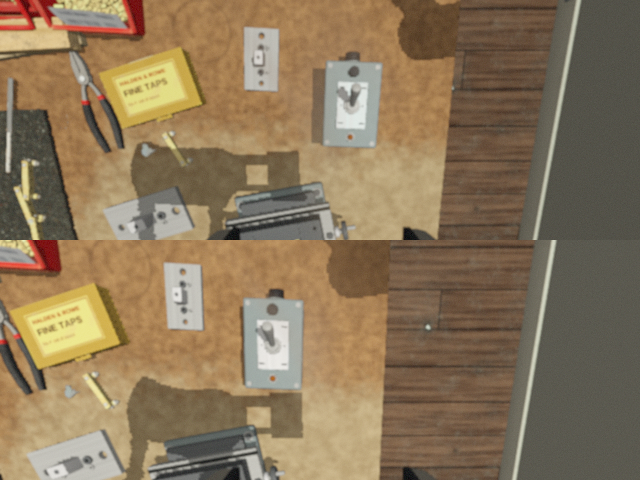

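```bash
python3 - <<'E'
from h import *
w2,w3=load('w2'),load('w3')
k=400/133;k2=3
f=lambda w,u0,v0,x,y:(w,u0+(x+.5)/k-.5,v0+(y+.5)/k2-.5)
P={'bigpin':((60,242),(101,243)),'smallpin':((280,202),(326,203))}
for n,(a,b) in P.items():
    X,e=tri(f(w2,165,100,*a),f(w3,330,100,*b)); print(n,X.round(4),np.round(e,4),'z=.09:',onz(*f(w2,165,100,*a),.09).round(4),onz(*f(w3,330,100,*b),.09).round(4))
Q={'hR':((274,133),(275,133)),'hL':((103,189),(97,188)),'lugtop':((140,169),(168,168)),'cTR':((270,54),(279,54)),'cTL':((41,130),(42,131)),'cBR':((338,192),(323,192)),'cBL':((110,263),(95,263)),'bush':((228,147),(228,147))}
for n,(a,b) in Q.items():
    X,e=tri(f(w2,30,95,*a),f(w3,180,95,*b)); print(n,X.round(4),np.round(e,4),'z=.01:',onz(*f(w2,30,95,*a),.01).round(4),onz(*f(w3,180,95,*b),.01).round(4))
a,b=load('w4')['pixels'],load('w5')['pixels']
z=lambda i,u,v:cv2.resize(i[v:v+100,u:u+66],(396,600),interpolation=cv2.INTER_CUBIC)
cv2.imwrite('pics/m3.png',np.hstack([z(a,318,50),z(b,240,50)]))
E
```

```text
bigpin [0.4999 0.1496 0.0898] [0.0001 0.0001] z=.09: [0.5001 0.1495 0.09  ] [0.4998 0.1496 0.09  ]
smallpin [0.5148 0.0672 0.0894] [0.0001 0.0001] z=.09: [0.515  0.0671 0.09  ] [0.5148 0.0674 0.09  ]
hR [0.5395 0.2629 0.0098] [0.0001 0.0001] z=.01: [0.5395 0.2627 0.01  ] [0.5396 0.2628 0.01  ]
hL [0.5149 0.3436 0.0094] [0.0003 0.0003] z=.01: [0.5147 0.3432 0.01  ] [0.5153 0.3434 0.01  ]
lugtop [0.5271 0.3037 0.0378] [0.0003 0.0003] z=.01: [0.5236 0.3249 0.01  ] [0.5242 0.3111 0.01  ]
cTR [0.5733 0.26   0.0084] [0.0001 0.0001] z=.01: [0.5732 0.259  0.01  ] [0.5734 0.2597 0.01  ]
cTL [0.5406 0.3657 0.0094] [0.0002 0.0002] z=.01: [0.5408 0.3651 0.01  ] [0.5405 0.3654 0.01  ]
cBR [0.5121 0.2433 0.0009] [0.0001 0.0001] z=.01: [0.5133 0.2383 0.01  ] [0.5135 0.2424 0.01  ]
cBL [0.4807 0.3476 0.0093] [0.0001 0.0001] z=.01: [0.4808 0.347  0.01  ] [0.4809 0.3473 0.01  ]
bush [0.5334 0.2838 0.0104] [0.0001 0.0001] z=.01: [0.5333 0.2841 0.01  ] [0.5335 0.2839 0.01  ]
```

View pics/m3.png

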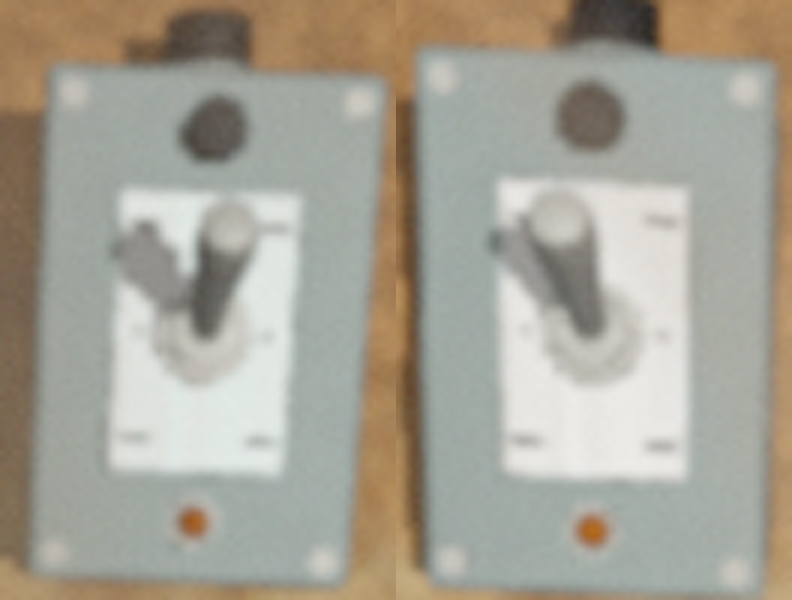

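The box enlargement shows the fuse holder at the top and the lamp at the bottom. The toggle's root is at (200,340) left / (592,340) right, and its tip at (229,226) / (560,219), leaning towards the fuse, i.e. forward (+x).

```bash
python3 - <<'E'
from h import *
a,b=load('w4'),load('w5')
f=lambda w,u0,x,y:(w,u0+(x+.5)/6-.5,50+(y+.5)/6-.5)
for n,p,q in [('fuse',(216,129),(195,117)),('lamp',(193,522),(196,530)),('nut',(202,338),(196,338)),('tip',(229,224),(163,218)),('sTL',(74,92),(46,76)),('sTR',(359,101),(349,90)),('sBL',(53,551),(54,560)),('sBR',(322,562),(338,572))]:
    X,e=tri(f(a,318,*p),f(b,240,*q)); print(n,X.round(4),np.round(e,4),onz(*f(a,318,*p),.052).round(4),onz(*f(b,240,*q),.052).round(4))
E
```

```text
fuse [0.7177 0.0215 0.0539] [0.0001 0.0001] [0.718  0.0213 0.052 ] [0.7178 0.0217 0.052 ]
lamp [0.6449 0.0241 0.0536] [0. 0.] [0.6448 0.024  0.052 ] [0.6448 0.0243 0.052 ]
nut [0.6799 0.023  0.052 ] [0.0002 0.0002] [0.68  0.023 0.052] [0.6797 0.023  0.052 ]
tip [0.698  0.0222 0.0894] [0.0002 0.0002] [0.701  0.0183 0.052 ] [0.7006 0.0282 0.052 ]
sTL [0.7247 0.0482 0.0515] [0. 0.] [0.7246 0.0482 0.052 ] [0.7246 0.0481 0.052 ]
sTR [ 0.7229 -0.0059  0.0502] [0.0003 0.0003] [ 0.723  -0.0056  0.052 ] [ 0.7223 -0.006   0.052 ]
sBL [0.639  0.0518 0.0508] [0. 0.] [0.6391 0.0518 0.052 ] [0.6391 0.0515 0.052 ]
sBR [ 0.6368 -0.0023  0.0506] [0. 0.] [ 0.6369 -0.002   0.052 ] [ 0.6369 -0.0024  0.052 ]
```

```bash
cat >> h.py <<'E'
from scipy.spatial.transform import Rotation as Ro
def rv(yaw):  # tool down, tool x at yaw
    x=np.array([np.cos(yaw),np.sin(yaw),0]); z=np.array([0,0,-1.]); return Ro.from_matrix(np.c_[x,np.cross(z,x),z]).as_rotvec()
F=lambda: np.round(bot.current_contact_force(),2)
E
python3 - <<'E'
from h import *
y=np.pi/2-.04; p=np.array([.681,.023,0])
bot.goto(p+[0,0,.2],rv(y)); print(bot.current_joints(),F())
bot.line_to(p+[0,0,.078],max_speed=.12); print(bot.current_ee_pos(),F())
for o in (.6,.4,.3,.22,.18,.155):
    bot.set_gripper(o,15); print(o,bot.current_opening(),bot.current_grip_force(),F(),bot.current_clock())
bot.hold(.3); snap('wrist','t1')
bot.set_gripper(.5); bot.hold(.3)
bot.line_to(p+[0,0,.2]); snap('wrist','t2')
# plate view, grasp orientation
J=np.array(bot.current_joints()); 
P=np.array([.5272,.3033,.0]); 
J[0]=.5; J[5]=-2.6; 
bot.goto(P+[-.1,-.1,.25],rv(0.4)); J=np.array(bot.current_joints()); print(J.round(2)); J[5]=-2.7; bot.set_joints(J)
q=bot.inverse_kinematics(P+[0,0,.2],rv(-1.273)); print(q, bot.inverse_kinematics(P+[0,0,.014],rv(-1.273)), bot.current_clock())
E
```

```text
[-1.42120001e-01  4.40377567e-01  1.27964177e+00 -1.40700737e-05
  1.42100395e+00 -1.02191128e-01] [0.31 0.76 0.38]
[0.68186672 0.02290577 0.0792318 ] [-0.46 -0.52  0.18]
0.6 0.598182495591541 0.0 [ 0.58  0.16 -0.26] 7.6667
0.4 0.3995656412398763 1.5656085006776266 [2.38 0.56 1.16] 8.125
0.3 0.300798958066059 0.9505767127255638 [1.92 0.38 1.08] 8.4667
0.22 0.21946688847418772 0.0 [ 0.49  0.02 -0.44] 8.7917
0.18 0.18099943022357343 0.0 [ 0.   -0.47 -0.22] 9.0583
0.155 0.15427718404198573 0.0 [-0.6  -0.62 -0.11] 9.3
[ 0.19 -0.14  1.82 -0.    1.45  1.36]
None None 16.2917
```

```bash
python3 - <<'E'
from h import *
P=np.array([.5272,.3033,.0]); C=np.array([.50735,.1084,0])
J=np.array(bot.current_joints()); J[5]=2.6; bot.set_joints(J)
# pins view in placing orientation; camera leads tool x by 72 mm
yT=-1.392
for z in (.2,.12,.09): print(z,bot.inverse_kinematics(C+[0,0,z],rv(yT)))
x=np.array([np.cos(yT),np.sin(yT),0])
bot.goto(C+[0,0,.2]-.04*x,rv(yT)); w=snap('wrist','p1'); print(bot.current_joints(),bot.current_ee_pos())
bot.goto(P+[-.1,0,.25],rv(0.3))
yG=1.868; g=np.array([np.cos(yG),np.sin(yG),0])
bot.goto(P+[0,0,.16]-.07*g,rv(yG)); w=snap('wrist','g1'); print(bot.current_joints(),bot.current_ee_pos(),bot.current_clock())
t2,p1,g1=[load(n)['pixels'] for n in('t2','p1','g1')]
s=lambda i:cv2.resize(i,(400,250),interpolation=cv2.INTER_AREA)
u,v=proj(load('t2'),(.681,.023,.09)).astype(int); print(u,v)
c=cv2.resize(t2[max(0,v-62):v+63,max(0,u-100):u+100],(400,250),interpolation=2)
cv2.imwrite('pics/m4.png',np.vstack([np.hstack([s(load('t1')['pixels']),c[:250,:400]]),np.hstack([s(p1),s(g1)])]))
E
```

```text
0.2 [-2.27239156e-02  2.36943128e-02  1.77045527e+00 -4.44089210e-16
  1.34744307e+00  2.94007241e+00]
0.12 [-2.27239156e-02  1.08335498e-01  1.84786485e+00 -4.44089210e-16
  1.18539231e+00  2.94007241e+00]
0.09 [-2.27239156e-02  1.49063815e-01  1.86858483e+00 -4.44089210e-16
  1.12394401e+00  2.94007241e+00]Traceback (most recent call last):
  File "<stdin>", line 8, in <module>
workcell.MotionError: the arm cannot take that pose within its joint ranges
```

```bash
python3 - <<'E'
from h import *
P=np.array([.5272,.3033,.0]); C=np.array([.50735,.1084,0])
yT=-1.392
bot.goto(C+[0,0,.25],rv(yT)); w=snap('wrist','p1'); print(bot.current_joints(),bot.current_ee_pos())
print(proj(w,(.4999,.1496,.09)),proj(w,(.5148,.0672,.09)))
bot.goto(P+[-.1,0,.25],rv(0.3))
yG=1.868; g=np.array([np.cos(yG),np.sin(yG),0])
bot.goto(P+[0,0,.16]-.04*g,rv(yG)); w=snap('wrist','g1'); print(bot.current_joints(),bot.current_ee_pos(),bot.current_clock())
print(proj(w,(.5395,.2629,.01)),proj(w,(.515,.3435,.01)))
t2,p1,g1=[load(n)['pixels'] for n in('t2','p1','g1')]
s=lambda i:cv2.resize(i,(400,250),interpolation=cv2.INTER_AREA)
u,v=proj(load('t2'),(.681,.023,.09)).astype(int); print(u,v)
c=cv2.resize(t2[max(0,v-62):v+63,max(0,u-100):u+100],(400,250),interpolation=2)
cv2.imwrite('pics/m4.png',np.vstack([np.hstack([s(load('t1')['pixels']),c[:250,:400]]),np.hstack([s(p1),s(g1)])]))
E
```

```text
[-2.20792411e-02 -1.18164278e-02  1.70690415e+00  5.15006123e-04
  1.44710196e+00  2.93928482e+00] [0.50694768 0.10889905 0.24989024]
[320.871554   223.01944467] [320.89945722 145.54628298]
[ 2.56050202e-01  2.67782680e-01  1.57939485e+00  1.68179134e-05
  1.29393177e+00 -4.04688702e-02] [0.53900991 0.26505711 0.1603198 ] 23.9917
[320.6316883  185.71619981] [320.73393823  99.93133506]
321 193
```

View pics/m4.png

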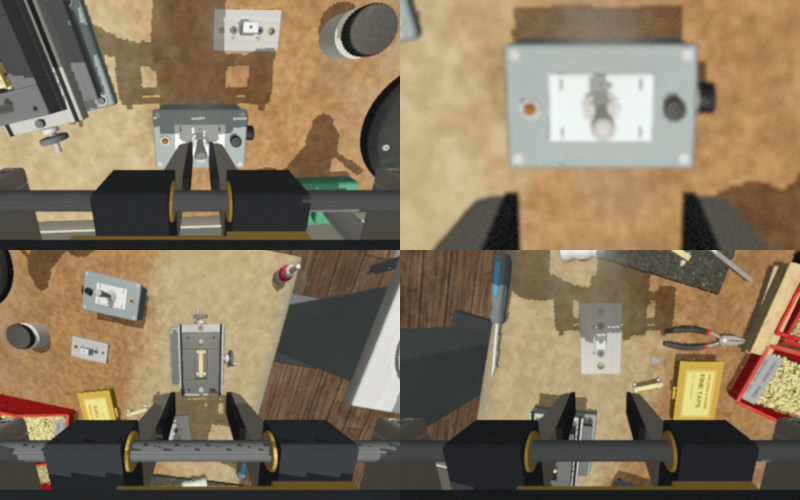

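Top left and right: the toggle is held, then released, and stands upright in the middle of the box (600,95). Bottom left: the block and pins lie between the fingers. Bottom right: the plate is ahead, in line with the tool. Now the grasp.

```bash
python3 - <<'E'
from h import *
P=np.array([.5272,.3033,.0]); yG=1.868
bot.set_gripper(.6); bot.goto(P+[0,0,.08],rv(yG)); f0=F()
bot.line_to(P+[0,0,.03]); bot.line_to(P+[0,0,.0145],max_speed=.05); print(bot.current_ee_pos(),f0,F())
bot.set_gripper(0,40); print(bot.current_opening()*92,bot.current_grip_force(),F())
bot.line_to(P+[0,0,.17]); bot.hold(.3); print(F(),bot.current_opening()*92,bot.current_ee_pos(),bot.current_tool_rot(),bot.current_clock())
snap('wrist','k1')
p1,g1,k1=[load(n)['pixels'] for n in('p1','g1','k1')]
z=lambda i,u,v,w,h:cv2.resize(i[v:v+h,u:u+w],(400,300) if h*4==w*3 else (400,600),interpolation=2)
cv2.imwrite('pics/m5.png',np.hstack([np.vstack([z(p1,254,135,133,100) if 0 else cv2.resize(p1[130:230,254:387],(400,300),interpolation=2),cv2.resize(g1[90:190,254:387],(400,300),interpolation=2)]),cv2.resize(k1[30:270,240:400],(400,600),interpolation=2)]))
E
```

```text
[0.52691285 0.30322268 0.01418051] [0.51 0.77 0.17] [ 0.05  0.54 -0.23]
15.200218967250239 39.99980628490448 [-0.3   0.22  0.67]
[-0.13  0.28 -3.37] 15.590102079707842 [0.52693365 0.30321171 0.16942119] [-1.86776194e+00 -2.52534614e+00  1.28733405e-03] 27.8833
```

View pics/m5.png

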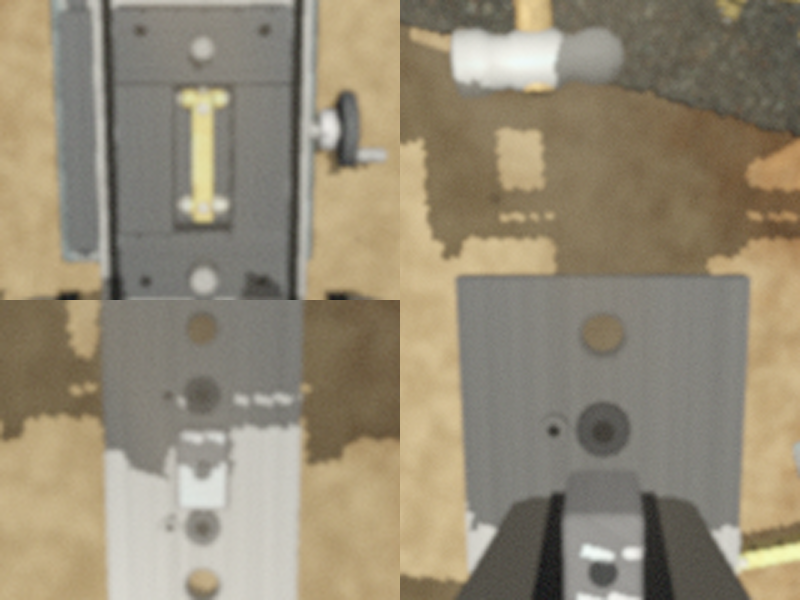

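The top-left crop shows the pins at (203,48), the smaller one, and (203,281), the larger one. The right crop shows the held plate with its camera-side hole at (602,333), about 43 px wide, against the 12 mm bush at (602,430), about 54 px wide. That makes the hole about 9.4 mm, so the small hole faces the small pin. Next I'll compute both in tool frame coordinates.

```bash
python3 - <<'E'
from h import *
k,p=load('k1'),load('p1')
def tool(pos,rot,X): return Ro.from_rotvec(rot).inv().apply(np.array(X)-pos)
# k1
pos=np.array([0.52693365,0.30321171,0.16942119]);rot=[-1.86776194,-2.52534614,.00128733]
zt=pos[2]-.0142+.010
kk=lambda x,y:(k,240+(x-400+.5)/2.5-.5,30+(y+.5)/2.5-.5)
for n,q,z in[('hole',(602,333),zt),('bush',(602,430),zt+.004),('cornerL',(459,277),zt),('cornerR',(748,276),zt)]:
    print(n,(tool(pos,rot,onz(*kk(*q),z))*1e3).round(2))
pp=lambda x,y:(p,254+(x+.5)*133/400-.5,130+(y+.5)/3-.5)
ps=np.array([0.50694768,0.10889905,0.24989024])
X={}
for n,q in[('small',(203,48)),('big',(203,281))]:
    X[n]=onz(*pp(*q),.09);print(n,X[n].round(4),(tool(ps,rv(-1.392),X[n])*1e3).round(2))
d=X['big']-X['small'];print(np.linalg.norm(d),np.arctan2(d[1],d[0]),(X['big']+X['small'])/2)
E
```

```text
hole [43.48 -0.14  4.2 ]
bush [22.5  -0.13  0.2 ]
cornerL [ 55.6  -30.97   4.23]
cornerR [55.84 31.31  4.17]
small [0.5145 0.0673 0.09  ] [ 4.2310e+01 -4.0000e-02  1.5989e+02]
big [0.4995 0.1499 0.09  ] [-4.1670e+01  2.0000e-02  1.5989e+02]
0.08397587429167466 1.7502634225438167 [0.50701709 0.10858555 0.09      ]
```

```bash
python3 - <<'E'
from h import *
T=np.array([.5068,.1096,0]); yT=-1.3913
bot.goto(T+[0,0,.17],rv(yT)); print(bot.current_joints()[5])
bot.line_to(T+[0,0,.110],max_speed=.1); bot.hold(.2)
snap('wrist','q1'); f0=F(); print(bot.current_ee_pos(),f0,bot.current_clock())
z=.110
while z>.0885:
    z-=.002; bot.line_to(T+[0,0,z],max_speed=.03); f=F()-f0; print(round(z,4),np.round(bot.current_ee_pos(),4),f.round(1))
    if f[2]>8 or np.hypot(f[0],f[1])>10: break
print(bot.current_clock(),bot.current_ft_torque())
E
```

```text
2.9414216011630594
[0.50737307 0.10957042 0.11074436] [ 0.62  0.77 -3.81] 31.4
0.108 [0.5067 0.1096 0.1079] [-0.1 -0.9  0.5]
0.106 [0.5066 0.1096 0.1058] [-1.2 -0.9 -0.5]
0.104 [0.5072 0.1096 0.1045] [-1.6  0.   3.4]
0.102 [0.5074 0.1096 0.1042] [-6.5 -1.8 16.3]
32.4 [ 8.10713613e-02  1.21998133e+00 -6.35128721e-04]
```

```bash
cat > ins.py <<'E'
from h import *
f0=np.array([.2,.5,-3.6])
def attempt(T,z0=.1055,ztest=.1005):
    bot.line_to([*T,z0],max_speed=.05)
    for z in (.1030,ztest):
        bot.line_to([*T,z],max_speed=.03); f=F()-f0; 
        if f[2]>10 : break
    e=np.array(bot.current_ee_pos()); print(np.round(T,4),e.round(4),f.round(1),np.round(bot.current_ft_torque(),2),round(bot.current_clock(),1)); return e[2]<ztest+.0012 and f[2]<8
E
python3 - <<'E'
from ins import *
T0=np.array([.5068,.1096])
for o in [(-.6,0),(-1.1,0),(-1.6,0),(-1,.8),(-1,-.8),(.6,0)]:
    if attempt(T0+np.array(o)*1e-3): print('IN',o); break
E
```

```text
[0.5062 0.1096] [0.5063 0.1096 0.1043] [-5.9 -0.9 12.9] [ 0.1   1.04 -0.03] 32.9
[0.5057 0.1096] [0.5057 0.1096 0.1043] [-6.  -0.4 13.9] [0.11 1.12 0.04] 33.4
[0.5052 0.1096] [0.5053 0.1096 0.1043] [-5.5 -1.9 13. ] [ 0.04  1.1  -0.  ] 33.9
[0.5058 0.1104] [0.506  0.1104 0.1042] [-5.3 -1.1 11.6] [0.12 0.91 0.  ] 34.4
[0.5058 0.1088] [0.5059 0.1087 0.1044] [-6.2 -1.1 13.4] [ 0.06  1.13 -0.06] 34.9
[0.5074 0.1096] [0.5076 0.1096 0.1043] [-4.9 -1.2 12.6] [0.15 1.02 0.04] 35.4
```

```bash
python3 - <<'E'
from h import *
bot.line_to([.5068,.1096,.1058],max_speed=.05); bot.hold(.3); snap('wrist','q2'); print(bot.current_ee_pos(),bot.current_tool_rot(),F(),bot.current_clock())
q=load('q2')
print(proj(q,(.5145,.0673,.09)))
a=cv2.resize(q['pixels'][130:190,290:350],(600,600),interpolation=cv2.INTER_CUBIC)
a=cv2.convertScaleAbs(a,alpha=1.5,beta=20)
b=cv2.resize(load('q1')['pixels'][110:260,295:345],(200,600),interpolation=2)
cv2.imwrite('pics/m6.png',np.hstack([a,b]))
E
```

```text
[0.50668723 0.10959503 0.10555354] [ 2.41140889e+00 -2.01329367e+00 -3.99144900e-04] [-0.01  0.01 -4.19] 36.0
[320.94010358 167.48562652]
```

View pics/m6.png

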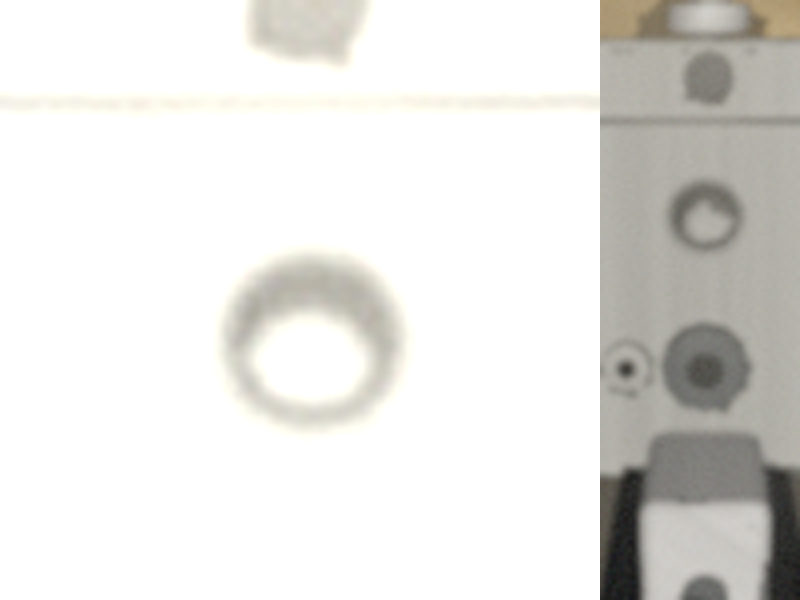

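```bash
python3 - <<'E'
from h import *
q=load('q2'); print(q['fx'],q['fy'],q['cx'],q['cy'])
pos=np.array([.50669,.1096,.10555]); R=Ro.from_rotvec([2.41140889,-2.01329367,-.0004])
cam=R.inv().apply(-q['R'].T@q['t']-pos); print('cam tool',cam, 'fwd',R.inv().apply(q['R'][2]))
for x,z in[(43,.1013),(43,.0913),(43,.09),(42,.09),(40,.09)]:
    X=R.apply([x/1e3,0,0])+pos; X[2]=z; print(x,z,proj(q,X).round(1))
g=q['pixels'][130:190,290:350].mean(2).astype(int)
print(g[20:48,30]); print(g[36,18:44]); print(g[22:46:2,20:42:2])
E
```

```text
319.9926409744837 319.9926409744837 320.8690049888397 197.89196983713094
cam tool [ 0.07374829 -0.00027669 -0.17030902] fwd [-2.55738584e-01  5.30631412e-04  9.66745828e-01]
43 0.1013 [321.2 170.9]
43 0.0913 [321.2 167.9]
43 0.09 [321.2 167.5]
42 0.09 [321.2 169.2]
40 0.09 [321.2 172.6]
[172 172 174 170 159 140 120 110 104 110 117 143 159 166 171 171 174 175
 174 163 140 127 135 153 165 168 170 171]
[173 173 170 161 144 127 128 148 163 172 176 173 174 171 172 172 168 164
 149 127 118 136 151 164 171 173]
[[175 173 171 176 174 174 174 174 171 172 177]
 [174 173 171 173 163 159 159 164 169 173 174]
 [172 172 163 147 128 120 122 131 146 169 174]
 [175 167 139 112 104 104 104 106 115 145 170]
 [173 151 113 106 113 117 116 108 109 124 158]
 [170 137 105 130 151 159 155 140 109 114 148]
 [167 137 118 154 168 171 171 163 137 109 146]
 [170 144 128 163 176 174 172 168 149 118 151]
 [172 154 124 146 170 174 173 166 131 131 160]
 [173 167 148 127 132 140 138 130 129 156 172]
 [174 170 165 157 144 135 138 145 155 168 172]
 [174 171 166 170 168 165 170 169 168 173 175]]
```

```bash
python3 - <<'E'
from h import *
for n,pos,rot in[('k1',[0.52693365,0.30321171,0.16942119],[-1.86776194,-2.52534614,.00128733]),('p1',[0.50694768,0.10889905,0.24989024],rv(-1.392)),('q2',[.50669,.1096,.10555],[2.41140889,-2.01329367,-.0004]),('w2',[0.50002735,-0.00067661,0.26989565],[np.pi,0,0]),('g1',[0.53900991,0.26505711,0.1603198],rv(1.868))]:
    q=load(n);R=Ro.from_rotvec(rot); print(n,R.inv().apply(-q['R'].T@q['t']-pos).round(4),R.inv().apply(q['R'][2]).round(4),R.inv().apply(q['R'][0]).round(4))
k=load('k1');print(onz(k,320.3,163.1,.1652), proj(k,onz(k,320.3,163.1,.1652)))
E
```

```text
k1 [ 6.980e-02  1.000e-04 -1.704e-01] [-2.558e-01 -2.000e-04  9.667e-01] [3.e-04 1.e+00 3.e-04]
p1 [ 0.0746 -0.0007 -0.1702] [-0.2563  0.001   0.9666] [ 4.e-04  1.e+00 -1.e-03]
q2 [ 0.0737 -0.0003 -0.1703] [-2.557e-01  5.000e-04  9.667e-01] [ 3.e-04  1.e+00 -5.e-04]
w2 [ 0.0725  0.0019 -0.1704] [-2.562e-01  1.000e-04  9.666e-01] [-6.e-04  1.e+00 -3.e-04]
g1 [ 6.970e-02  1.000e-04 -1.703e-01] [-2.558e-01 -2.000e-04  9.667e-01] [-8.e-04  1.e+00 -0.e+00]
[0.5139929  0.34460183 0.1652    ] [320.3 163.1]
```

The reported camera pose carries a fixed offset in world axes of about 2 mm in y. It flips in tool axes between the two yaws, which explains the miss. The last view agrees: the pin sits low in the hole, with the plate about 4 to 5 mm too far along tool +x. I'm correcting for that and feeling around.

```bash
python3 - <<'E'
from ins import *
T0=np.array([.5057,.1140]); x=np.array([.178,-.984]); y=np.array([-.984,-.178])
for o in [(0,0),(.7,0),(-.7,0),(0,.8),(0,-.8),(1.4,0),(.7,.8),(.7,-.8),(-.7,.8),(-.7,-.8)]:
    T=T0+(o[0]*x+o[1]*y)*1e-3
    if attempt(T):
        print('IN',o); np.save('T.npy',T); break
E
```

```text
[0.5057 0.114 ] [0.5055 0.114  0.1002] [ 0.1 -1.4 -0.1] [ 0.16 -0.05 -0.01] 36.8
IN (0, 0)
```

In at first try. Lowering to seat.

```bash
python3 - <<'E'
from ins import *
T=np.load('T.npy'); z=.1005
while z>.0865:
    z-=.0015; bot.line_to([*T,z],max_speed=.03); f=F()-f0; print(round(z,4),np.round(bot.current_ee_pos(),4),f.round(1))
    if f[2]>7 or np.hypot(f[0],f[1])>12: break
print(bot.current_clock())
E
```

```text
0.099 [0.5056 0.114  0.0989] [-1.2  0.1 -0. ]
0.0975 [0.5056 0.114  0.0974] [-0.3 -1.5 -0.1]
0.096 [0.5056 0.114  0.0959] [-0.3 -0.5 -0.4]
0.0945 [0.5056 0.114  0.0944] [-0.5  0.1 -0.3]
0.093 [0.5056 0.114  0.0929] [-1.2 -0.4 -0.1]
0.0915 [0.5056 0.114  0.0914] [-0.4 -0.7 -1. ]
0.09 [0.5056 0.114  0.0899] [0.9 0.4 1.1]
0.0885 [0.5058 0.114  0.0885] [ 0.4 -0.2  1.6]
0.087 [0.5059 0.114  0.0885] [-4.4 -0.7 10.9]
39.0
```

```bash
python3 - <<'E'
from ins import *
T=np.load('T.npy')
bot.line_to([*T,.0885],max_speed=.03); bot.set_gripper(.5); bot.hold(.3); print(F(),bot.current_opening())
bot.line_to([*T,.11],max_speed=.06); bot.line_to([*T,.25]); bot.hold(.5); print(F(),bot.current_clock())
c=snap('wrist','z1')
# plate-top edges: check scale/rotation via the two corners at small-hole end, true cam offset removed
b=np.array([.0005,-.002,0]); X=lambda u,v,z: onz(c,u,v,z)-b
g=cv2.cvtColor(c['pixels'],cv2.COLOR_BGR2GRAY)
h=cv2.HoughCircles(cv2.resize(g[100:260,280:362],None,fx=4,fy=4,interpolation=2),cv2.HOUGH_GRADIENT,1,30,param1=80,param2=14,minRadius=8,maxRadius=30)
for u,v,r in h[0][:10]: print(round(u/4+280,1),round(v/4+100,1),r/4,(X(u/4+280,v/4+100,.084)).round(4))
E
```

```text
[-0.37  0.68 -0.96] 0.5012300530354108
[ 0.29 -0.08  0.5 ] 42.25
320.6 199.9 5.875 [0.5025 0.1332 0.084 ]
321.1 186.6 2.575 [0.5046 0.1186 0.084 ]
291.6 225.6 3.3 [0.5289 0.1682 0.084 ]
333.1 225.4 3.525 [0.4836 0.1597 0.084 ]
353.1 248.4 3.35 [0.456  0.1827 0.084 ]
```

```bash
python3 -c "
from workcell import bot
print(bot.job_done())"
```

```text
the job is handed in; nothing more can be done
None
```

The job is handed in: a wrist view after release showed the toggle upright in centre off, and by height and contact force the guide plate is seated flush over both pins and let go. I had no pictures left to look at the seated plate, and the hand-in gave no verdict.

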